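Clamp a hex-based dental cast square in the model vise

ROBOT

A 6-joint arm with a two-finger parallel gripper is mounted at the origin on the work surface. World frame = base frame: x ahead of the robot, y to its left, z up, the work surface at z = 0. Lengths are in mm, angles in rad, forces in N, time in s.
With the tool pointing down it reaches from about 275 to 1000 mm from the base axis. Payload 8.4 kg.
Tool frame: the origin (TCP) lies at the very end of the fingers, on their centre line; the grasp point (between the pads) lies 19 mm behind it; z points along the fingers, y is the direction in which the jaws open and shut (so a half turn about z gives the same grasp; the last joint's range is limited). The gripper opens to 85 mm and grips with 20 to 120 N. Pads are 22 mm wide; open, the fingers measure 114 mm over their backs; the gripper's body (76 mm by 85 mm) begins 54 mm behind the grasp point. The pads swing forward as they close: fully open they stand 13 mm farther back than shut.
Start: joints at [1.18, 0.353, 1.633, -0, 1.155, -0.002], TCP at [236.923, 578.356, 202.181] pointing down, gripper open.
Joint ranges: [-2.63, 2.63], [-0.92, 2.1], [0.06, 2.66], [-1.3, 4.44], [0, 2.69], [-3.02, 3.02]. Speed limits (rad/s): [2.22, 2.22, 2.79, 3.14, 3.14, 3.14].

INTERFACE

Orientations are given as [roll, pitch, yaw] about the fixed x, y, z axes, in that order (R = Rz(yaw) Ry(pitch) Rx(roll)).
In Python, from rig import r gives the robot as it stands.
- The arm moves only by the tool apply_moves, never from a script. Its argument "rows" is text: rows parted by semicolons, each of 4 numbers parted by spaces: the shift along the tool's x, y, z in m, then the turn about the tool's z in degrees. A call has 1 to 12 rows; each row shifts and turns the commanded pose from where the row before left it, along the tool's axes as they then stand; what a row does not reach is not made up. A row lasts 1/10 s, in which the tool goes at most 50 mm and 8.59 degrees, less where a joint would pass 70% of its speed; a pose out of reach is approached as far as the arm can. A call is refused whole if a number of a shift passes 0.05 or a number of a turn 8.59, either way. A call with a gripper value outside its range is refused whole. "jaw" is the finger opening in m, from 0 to 0.0854, set as the call begins (left out, the last holds). The fingers move at their own pace and stop on an object; "squeeze" is the grip in N (left out, the last holds). Time passes only in rows, so rows that do not move let the fingers close. It gives the time, the measured TCP pose, the force and the opening at its end, in the units of the state.
- r.sense(): the state, without advancing time (a new reading comes with each control period).
- r.grab_frame(name): name is "scene" or "top" or "wrist"; returns (picture, depth): 480x640x3 uint8, blue, green, red; 480x640 float32, mm along the optical axis (not along the pixel's ray), 0 where there is no reading.
- r.get_calibration(name): a dict with "intrinsics" (3x3 intrinsics, pixels), "rvec" (rotation vector, rad) and "tvec" (3), from world to camera coordinates, as OpenCV has them; the wrist camera has in their place "tool_from_camera" (4x4, takes a point from camera to tool coordinates, whose origin is the TCP and whose axes are the flange's). Camera axes: x right, y down, z forward; pixel columns grow to the right and rows downward; lengths in mm; the calibration is good to about 2 mm. A picture is of the moment at which its call begins: read the wrist's pose just before it. get_calibration takes no time and is no camera call.
- r.sign_off(): hands the job in, once; it reports no verdict.
Trained networks look in the newest picture that a camera, given by its name, has taken for a name from the list of things; names that differ only in an ending like _2 or _b are one class to them, and where a whole thing is asked for, a point or a joint stands for the part that bears it (a point fixed in the world has none). Each returns a list of dicts, best first, with "conf" (0 to 1); they miss things now and then, are a little off and sometimes report something else, mostly with a low value. They report only what shows in the picture. A call takes as long as a camera call. They do not tell look-alikes from the thing itself.
- r.recognise(camera, label): "bbox" ([left, top, right, bottom] as shares, 0 to 1, of the picture: columns of its width, rows of its height, round what is visible of it).
- r.pinpoint(camera, label): "at" ([row, column] as shares, 0 to 1, of the picture: columns of its width, rows of its height: a listed point, or the origin of a listed thing).
The state is a dict: "clock": time; "qpos": joint angles; "qvel": joint speeds; "joint_efforts": joint torques, N m; "eef_pos": TCP position; "tcp_rot": TCP orientation; "contact_force": force on the tool from outside, world axes, zero at the start; "wrist_torque": the same for the moment, N m; "opening": opening from 0.0 (shut) to 1.0 (fully open).
Only numpy, scipy, OpenCV 4.12 (cv2) and the standard library are available. Lean on these libraries where they do the work, as an engineer would, in place of code of your own. Each camera call takes 0.05 s, during which the arm holds its last target. There are 200 camera calls.

TASK

Clamp the plaster dental cast that has the six-sided base in the model vise: turn it so that its front teeth face the fixed jaw and its flats are square to the jaws, set it gently down (no dropping) flat on the vise bed, centred across the open jaws, and let go. Then push the black handle of the sliding jaw until the cast is held snugly between both jaws, and back away. Keep the cast upright, do not knock the brittle plaster against the vise, and leave the round cast, bowl, bin and bottle where they are.

Things in the scene. Friction and masses are not known exactly. Their poses are not given: they have to be found in the camera images.
- cast_center (a point): Centre, half-way up (30 mm above the underside), of the loose cream plaster cast to clamp, 0.26 kg, 60 mm high. Base: upright hexagonal prism, 56 mm across flats, 65 mm across corners, 45 mm high; teeth in a horseshoe stand 15 mm above it. z up; x points to the front teeth, normal to the front flat; the other flats face every 60 degrees from x. Stands upright on the table at the start.
- cast_front (a point): Point on that cast's front flat, 28 mm along x from cast_center, same height and axes. The flats at 60 and 120 degrees from x stay clear of the jaws, and can be gripped high on the base.
- vise_seat (a point): Point on top of the fixed vise's flat dark steel bed (20 mm above the table, 180 x 90 mm) where the cast's axis lies once clamped. x points along the slide, away from the handle, to the fixed jaw, whose face is 28 mm along +x and normal to x; z up. Both aluminium jaws are 36 mm wide along y, centred on y = 0, and rise 14 mm above the bed.
- jaw_handle (a point): Centre of the top of the sliding jaw's handle, a black upright cylinder 22 mm in diameter, its top 55 mm above the bed, free length 44 mm. It moves with the sliding jaw, 46 mm behind that jaw's face (towards -x of vise_seat). Axes as vise_seat.
- jaw (a joint): Travel of the sliding jaw towards the fixed jaw (m), 0 to 0.020; gap between the faces = 63.5 mm minus this. Starts at 0 to 0.003: the cast goes in across its flats, not across its corners. Snug on the flats it reads about 0.0075. Slides against about 4 N of friction and stays where it is left.
- round_cast: Bystander: a cream plaster cast on a round base 64 mm in diameter, 53 mm high in all; origin at the centre of its underside.
- bowl: Bystander: grey mixing bowl, 104 mm in diameter, 55 mm high; origin at the centre of its underside.
- bin: Bystander: open grey parts bin, 130 x 110 x 65 mm, with plaster pieces in it; origin at the centre of its underside.
- bottle: Bystander: white bottle, 56 mm in diameter, 150 mm high; origin at the centre of its underside.
There are look-alikes about, which are no part of the job. What is shaped like the part that bears vise_seat but green or pink is not meant.

How it is judged:
By the outcome, as a careful person would: the job done as asked, in the order asked, and still so for the second after the job is handed in, with the robot touching nothing.
It also fails if it takes over 54 s, if anything falls off the work surface, if the arm or the gripper's body presses on something with over 40 N, if the wrist force passes 120 N, or if a joint passes its speed limit or range.

## Working session

There is one attempt and no reset: what is moved stays moved. The work goes in short steps, Python scripts to look and compute and a tool call to move; the robot and the scene stay as the last step left them, time stands still between calls to the robot, and variables do not carry over. Pictures are saved under pics/ and viewed, about 8 in all and at most 12, crops included, and the job is handed in when it is done.

Besides the shell and the picture viewer there is one more tool, called after "Call:" by a JSON object that holds its "op" and its "data". apply_moves: Moves the arm, as the interface text tells. Its arguments: {"type":"object","properties":{"rows":{"type":"string"},"jaw":{"type":"number"},"squeeze":{"type":"number"}},"required":["rows"]}

```bash
ls; mkdir -p pics; cat > h.py <<'E'
from rig import r
import numpy as np, cv2
def cam(n):
    c=r.get_calibration(n); K=np.array(c["intrinsics"],float).reshape(3,3)
    if "rvec" in c:
        R=cv2.Rodrigues(np.array(c["rvec"],float))[0]; t=np.array(c["tvec"],float).ravel()
        return K,R.T,-R.T@t
    T=np.array(c["tool_from_camera"],float); s=r.sense()
    Rt=rpy(s["tcp_rot"]); p=np.array(s["eef_pos"],float)
    return K,Rt@T[:3,:3],Rt@T[:3,3]+p
def rpy(a):
    from scipy.spatial.transform import Rotation as Q
    a=np.array(a,float)
    return Q.from_euler('xyz',a).as_matrix() if a.size==3 else a.reshape(3,3)
def onz(C,u,v,z):  # pixel -> world at plane z
    K,R,o=C; d=R@np.linalg.inv(K)@np.array([u,v,1.]); return o+d*(z-o[2])/d[2]
def cloud(C,D):
    K,R,o=C; v,u=np.mgrid[:480,:640]; 
    P=np.stack([(u-K[0,2])/K[0,0]*D,(v-K[1,2])/K[1,1]*D,D],-1); return P@R.T+o
def proj(C,P):
    K,R,o=C; q=K@(R.T@(np.array(P,float)-o)); return q[:2]/q[2]
E
python3 - <<'E'
from h import *
s=r.sense(); print({k:np.round(v,3) for k,v in s.items()})
for n in ["scene","top"]:
    I,D=r.grab_frame(n); cv2.imwrite(f"pics/{n}0.png",I); np.save(f"{n}0.npy",D)
    C=cam(n); W=cloud(C,D); print(n,C[2].round())
    for l in ["cast_center","cast_front","vise_seat","jaw_handle","round_cast"]:
        for k in r.pinpoint(n,l)[:3]:
            v,u=k["at"][0]*480,k["at"][1]*640; print(l,round(k["conf"],2),round(u),round(v),W[min(int(v),479),min(int(u),639)].round())
E
```

```text
pics
{'clock': np.float64(0.0), 'qpos': array([ 1.18 ,  0.354,  1.634, -0.   ,  1.155, -0.002]), 'qvel': array([-0.   , -0.002,  0.001,  0.   , -0.001,  0.   ]), 'joint_efforts': array([-1.0000e-03, -6.0524e+01, -3.4207e+01, -0.0000e+00,  9.0000e-03,
       -0.0000e+00]), 'eef_pos': array([236.738, 577.878, 201.454]), 'tcp_rot': array([-3.14 ,  0.   ,  2.753]), 'contact_force': array([-0.675, -0.339, -0.566]), 'wrist_torque': array([ 0.002,  0.011, -0.018]), 'opening': np.float64(1.003)}
scene [1500.  351. 1403.]
cast_center 0.68 246 251 [ 612. -231.   58.]
cast_front 0.8 236 256 [ 595. -278.   -4.]
vise_seat 0.95 444 230 [311. 258.  18.]
vise_seat 0.93 359 218 [359.  15.  27.]
vise_seat 0.71 393 301 [598. 190.  17.]
jaw_handle 0.86 410 269 [524. 209.  75.]
jaw_handle 0.83 463 206 [254. 290.  79.]
jaw_handle 0.83 378 189 [214.  24.  10.]
round_cast 0.61 318 257 [552. -42.  45.]
top [ 436.  -26. 1332.]
cast_center 0.57 419 222 [ 595. -235.   50.]
cast_center 0.35 154 278 [450. 358.  89.]
cast_front 0.58 423 211 [ 621. -245.   45.]
vise_seat 0.93 231 211 [611. 206.  15.]
vise_seat 0.66 199 336 [317. 268.  18.]
vise_seat 0.63 305 320 [360.  21.  15.]
jaw_handle 0.88 219 248 [519. 218.  68.]
jaw_handle 0.78 290 359 [274.  54.  30.]
jaw_handle 0.64 176 373 [241. 302.  70.]
round_cast 0.81 336 246 [535. -44.  40.]
```

View pics/scene0.png

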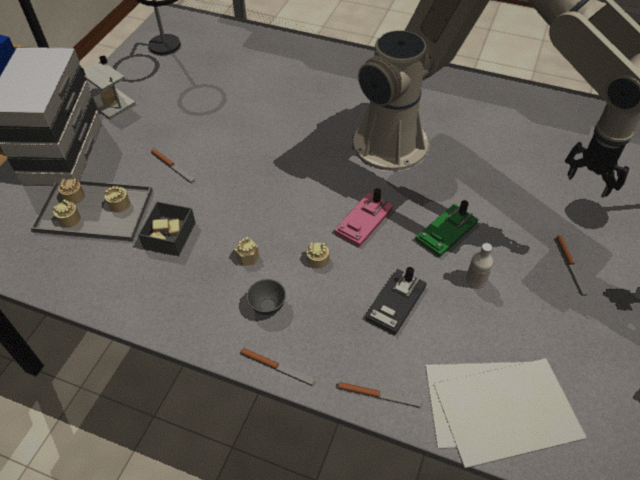

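View pics/top0.png

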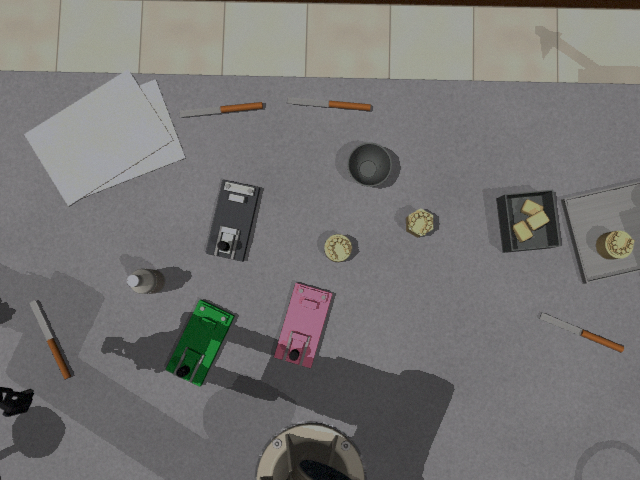

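The dark steel vise is at top (235,220), with green (200,342) and pink (305,325) decoys. Cast candidates in the top view are (419,222), (338,247), and the tray casts at (619,245) and beyond. I'll crop the two loose ones.

```bash
python3 - <<'E'
from h import *
I=cv2.imread("pics/top0.png"); S=cv2.imread("pics/scene0.png")
f=lambda A,u,v,w=24:cv2.resize(A[v-w:v+w,u-w:u+w],(390,290),interpolation=cv2.INTER_CUBIC)
cv2.imwrite("pics/crop1.png",np.vstack([np.hstack([f(I,419,222),f(I,338,247)]),np.hstack([f(I,235,220,48),f(S,247,251)])]))
c=r.get_calibration("wrist"); print(c); print(cam("top")[0])
E
```

```text
{'intrinsics': array([[382.29302358,   0.        , 321.28860655],
       [  0.        , 382.29302358, 246.58999628],
       [  0.        ,   0.        ,   1.        ]]), 'tool_from_camera': array([[ 9.33048440e-04, -9.61332009e-01, -2.75390446e-01,
         6.95987978e+01],
       [ 9.99999193e-01,  1.13456493e-03, -5.72445040e-04,
         7.98921888e-02],
       [ 8.62758081e-04, -2.75389689e-01,  9.61332292e-01,
        -1.71450923e+02],
       [ 0.00000000e+00,  0.00000000e+00,  0.00000000e+00,
         1.00000000e+00]])}
[[561.89141552   0.         319.64281028]
 [  0.         561.89141552 244.40013554]
 [  0.           0.           1.        ]]
```

View pics/crop1.png

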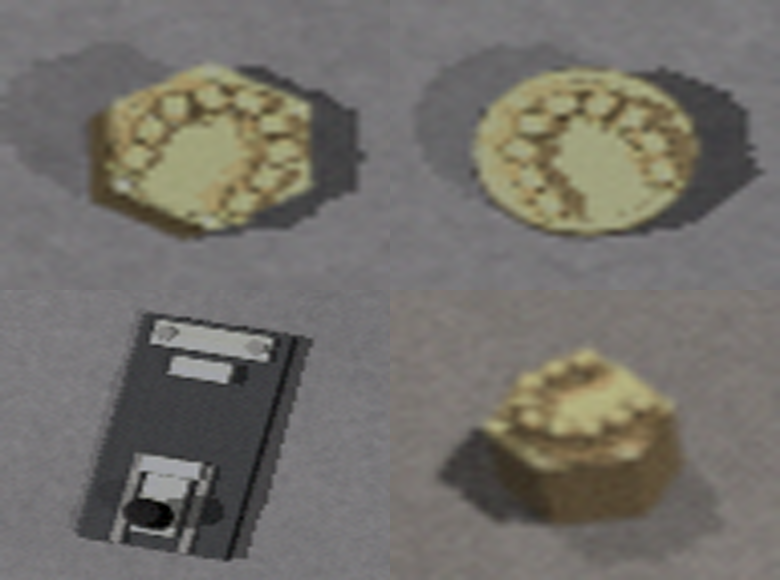

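The loose hexagonal cast is at top (419,222), with its teeth apex towards the upper right. The one at (338,247) is round. The dark vise's fixed jaw is at the image top, about -12° yaw. I'll move above the vise to look from close by.

Call:
{"op": "apply_moves", "data": {"rows": "-0.042 -0.0184 -0.004 0;-0.042 -0.0184 -0.004 0;-0.042 -0.0184 -0.004 0;-0.042 -0.0184 -0.004 0;-0.042 -0.0184 -0.004 0;-0.042 -0.0184 -0.004 0;-0.042 -0.0184 0 0;-0.042 -0.0184 0 0;-0.042 -0.0184 0 0;-0.042 -0.0184 0 0;-0.042 -0.0184 0 0;0 0 0 8.5"}}

```text
clock: 1.8
eef_pos: [591.2, 211.9, 226.2]
tcp_rot: [-3.142, 0.002, 2.602]
contact_force: [-0.8, 0.5, 0.1]
opening: 0.999
```

Call:
{"op": "apply_moves", "data": {"rows": "0 0 0 8.5;0 0 0 0;0 0 0 0"}}

```text
clock: 2.1
eef_pos: [587.6, 216.0, 226.2]
tcp_rot: [-3.142, -0.0, 2.461]
contact_force: [1.2, 0.4, -0.1]
opening: 0.998
```

```bash
python3 - <<'E'
from h import *
s=r.sense(); print({k:np.round(s[k],3) for k in ["clock","eef_pos","tcp_rot","contact_force"]})
C=cam("wrist"); I,D=r.grab_frame("wrist"); cv2.imwrite("pics/w1.png",I); np.savez("w1.npz",D=D,K=C[0],R=C[1],o=C[2])
W=cloud(C,D)
for l in ["vise_seat","jaw_handle"]:
    for k in r.pinpoint("wrist",l)[:3]:
        v,u=k["at"][0]*480,k["at"][1]*640; print(l,round(k["conf"],2),round(u),round(v),W[min(int(v),479),min(int(u),639)].round(1))
E
```

```text
{'clock': np.float64(2.1), 'eef_pos': array([587.619, 216.008, 226.167]), 'tcp_rot': array([-3.142, -0.   ,  2.461]), 'contact_force': array([ 1.163,  0.435, -0.107])}
vise_seat 0.97 17 156 [362.1  21.4  19.8]
vise_seat 0.61 317 235 [604.6 196.5  19.2]
jaw_handle 0.63 275 169 [528.  213.7  75.1]
```

View pics/w1.png

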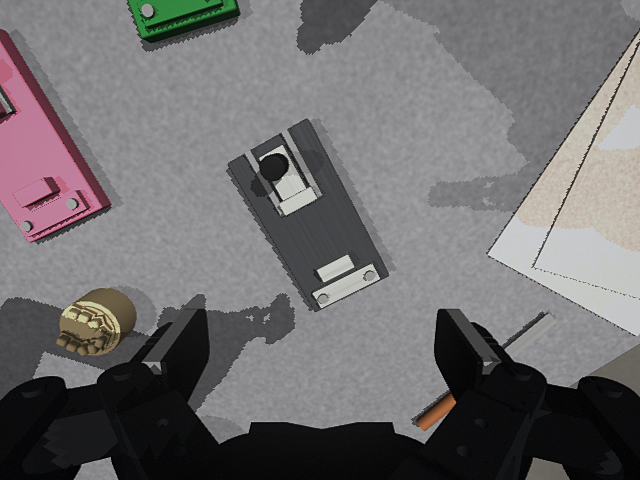

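```bash
cat > vise.py <<'E'
from h import *
def fit(f):
    Z=np.load(f); W=cloud((Z["K"],Z["R"],Z["o"]),Z["D"]); z=W[...,2]
    ok=(Z["D"]>0)&(np.hypot(W[...,0]-600,W[...,1]-205)<125)
    t=z[(np.hypot(W[...,0]-600,W[...,1]-205)<150)&(abs(z)<8)]; print("table z",np.median(t))
    b=W[ok&(abs(z-20)<6)][:,:2]; print("bed z",np.median(z[ok&(abs(z-20)<5)]))
    m=ok&(z>12); rc=cv2.minAreaRect(W[m&(z<60)][:,:2].astype(np.float32)); print("rect all",rc)
    ye=np.deg2rad(rc[2]); 
    if rc[1][0]<rc[1][1]: ye+=np.pi/2
    ye=(ye+np.pi/2)%np.pi-np.pi/2; print("yaw",np.rad2deg(ye))
    c=np.array(rc[0]); ax=np.array([np.cos(ye),np.sin(ye)]); ay=np.array([-ax[1],ax[0]])
    for lo,hi in [(16,24),(24,29),(29,39),(39,52),(52,68),(68,80)]:
        q=W[ok&(z>lo)&(z<hi)]; 
        if len(q)<5: continue
        a=(q[:,:2]-c)@ax; y=(q[:,:2]-c)@ay
        print(lo,hi,len(q),"a",np.percentile(a,[1,50,99]).round(1),"y",np.percentile(y,[1,50,99]).round(1),"z",np.median(q[:,2]).round(1))
    return W,ok,c,ax,ay
if __name__=="__main__":
    W,ok,c,ax,ay=fit("w1.npz"); z=W[...,2]
    I=cv2.imread("pics/w1.png").mean(-1)
    a=(W[...,:2]-c)@ax; y=(W[...,:2]-c)@ay
    m=ok&(abs(y)<15)
    for k in np.arange(-95,95,2.):
        s=m&(abs(a-k)<1); 
        if s.sum(): print(k,np.percentile(z[s],[10,50,90]).round(1),I[s].mean().round(),end=" | ")
E
python3 vise.py
```

```text
table z -0.3253302872452082
bed z 19.69741370410395
rect all ((591.1696166992188, 199.917236328125), (90.29973602294922, 179.9821319580078), 79.29725646972656)
yaw -10.702743530273453
16 24 10686 a [-88.6  -2.2  87. ] y [-43.8   4.6  44.5] z 19.7
24 29 2034 a [-88.5  65.1  84.2] y [-33.2   3.5  34. ] z 26.7
29 39 2108 a [-78.9 -27.7  78.6] y [-28.7   1.9  29.1] z 32.4
39 52 32 a [-75.9 -66.3 -56.5] y [ 2.6  9.9 11. ] z 45.4
52 68 45 a [-76.  -65.8 -56.2] y [ 2.2  9.7 11.1] z 60.8
68 80 544 a [-75.4 -65.7 -55.7] y [-9.5  0.7 10.6] z 74.6
-95.0 [-1.2 -0.3  0.6] 141.0 | -93.0 [-1.1 -0.   0.8] 144.0 | -91.0 [-1.2 -0.2  1. ] 128.0 | -89.0 [17.7 19.3 20.2] 65.0 | -87.0 [18.6 19.7 20.8] 71.0 | -85.0 [18.7 19.7 20.6] 72.0 | -83.0 [18.9 19.7 20.5] 72.0 | -81.0 [18.6 19.7 20.9] 66.0 | -79.0 [20.2 30.2 31.4] 165.0 | -77.0 [22.3 30.6 32. ] 157.0 | -75.0 [28.7 60.4 75. ] 83.0 | -73.0 [29.3 74.1 75.3] 61.0 | -71.0 [30.5 74.1 75.3] 50.0 | -69.0 [30.5 74.1 75.5] 45.0 | -67.0 [30.  74.3 75.3] 43.0 | -65.0 [30.6 74.4 75.3] 42.0 | -63.0 [30.1 74.5 75.6] 44.0 | -61.0 [29.8 74.3 75.5] 45.0 | -59.0 [29.1 
[... 1519 characters left out ...]
.6 20.9] 71.0 | 43.0 [19.6 27.2 33.1] 90.0 | 45.0 [32.8 33.9 34.9] 200.0 | 47.0 [32.6 33.5 34.6] 198.0 | 49.0 [32.7 33.8 34.5] 198.0 | 51.0 [32.8 33.6 34.7] 192.0 | 53.0 [32.9 33.8 34.4] 184.0 | 55.0 [32.9 33.8 34.8] 189.0 | 57.0 [32.8 33.7 34.4] 200.0 | 59.0 [32.5 33.1 33.7] 128.0 | 63.0 [19.3 19.6 20.8] 69.0 | 65.0 [19.3 23.4 27.9] 89.0 | 67.0 [26.5 27.5 28.7] 196.0 | 69.0 [26.6 27.4 28.6] 192.0 | 71.0 [27.1 27.8 28.7] 188.0 | 73.0 [26.6 27.7 28.5] 188.0 | 75.0 [26.7 27.5 28.6] 185.0 | 77.0 [26.6 27.5 28.6] 181.0 | 79.0 [26.7 27.6 28.5] 187.0 | 81.0 [26.7 27.7 28.5] 189.0 | 83.0 [26.8 27.6 28.5] 190.0 | 85.0 [26.3 27.3 27.9] 142.0 | 87.0 [19.7 19.8 20.2] 80.0 | 89.0 [18.8 19.3 20.4] 70.0 |
```

```bash
cat > v2.py <<'E'
from vise import *
import sys
W,ok,c,ax,ay=fit(sys.argv[1]); z=W[...,2]; a=(W[...,:2]-c)@ax; y=(W[...,:2]-c)@ay
m=ok&(abs(y)<15)&(z<80)
for n,lo,hi,z0,z1 in [("fixed",35,62,31.5,36),("slid",-40,-10,31.8,36)]:
    s=m&(a>lo)&(a<hi)&(z>z0)&(z<z1); q=ok&(a>lo)&(a<hi)&(z>z0)&(z<z1)
    print(n,np.percentile(a[s],[0,1,3,50,97,99,100]).round(2),"y",np.percentile(y[q],[1,99]).round(1))
    A=np.stack([a[s],y[s]],-1).astype(np.float32); print(cv2.minAreaRect(A))
s=ok&(z>73)&(z<77)&(a<-50); print("handle circ",cv2.minEnclosingCircle(np.stack([a[s],y[s]],-1).astype(np.float32)))
for b in (15,): print("seat guess",c+ax*b)
E
python3 v2.py w1.npz
```

```text
table z -0.3253302872452082
bed z 19.69741370410395
rect all ((591.1696166992188, 199.917236328125), (90.29973602294922, 179.9821319580078), 79.29725646972656)
yaw -10.702743530273453
16 24 10686 a [-88.6  -2.2  87. ] y [-43.8   4.6  44.5] z 19.7
24 29 2034 a [-88.5  65.1  84.2] y [-33.2   3.5  34. ] z 26.7
29 39 2108 a [-78.9 -27.7  78.6] y [-28.7   1.9  29.1] z 32.4
39 52 32 a [-75.9 -66.3 -56.5] y [ 2.6  9.9 11. ] z 45.4
52 68 45 a [-76.  -65.8 -56.2] y [ 2.2  9.7 11.1] z 60.8
68 80 544 a [-75.4 -65.7 -55.7] y [-9.5  0.7 10.6] z 74.6
fixed [42.29 42.92 43.07 50.39 58.25 58.57 58.8 ] y [-17.1  17.8]
((50.563438415527344, 0.04082679748535156), (16.511438369750977, 29.900222778320312), 0.19456523656845093)
slid [-39.68 -37.62 -33.71 -27.07 -20.19 -19.86 -19.67] y [-17.4  17.8]
((-29.64547348022461, -0.0065059661865234375), (20.017885208129883, 29.890613555908203), 0.21805842220783234)
handle circ ((-65.39506530761719, 0.3270827829837799), 10.718277931213379)
seat guess [605.90867527 197.13153133]
```

The picture shows the dark vise with bed corners at about (230,160), (308,120), (388,275) and (316,310), its handle at (275,168) and fixed jaw at (336,268). Depth gives bed centre (591.2,199.9), yaw -10.6°, seat about (605.9,197.1) and jaw travel about 0.5 mm. Next, a look at the cast.

Call:
{"op": "apply_moves", "data": {"rows": "-0.0296 -0.0371 0 0;-0.0296 -0.0371 0 0;-0.0296 -0.0371 0 0;-0.0296 -0.0371 0 0;-0.0296 -0.0371 0 0;-0.0296 -0.0371 0 0;-0.0296 -0.0371 0 0;-0.0296 -0.0371 0 0;-0.0296 -0.0371 0.01 0;0 0 0.01 7;0 0 0.01 7;0 0 0.01 7"}}

```text
clock: 3.45
eef_pos: [582.5, -211.5, 185.8]
tcp_rot: [3.142, 0.0, 2.086]
contact_force: [-0.3, -0.2, 0.5]
opening: 0.998
```

Call:
{"op": "apply_moves", "data": {"rows": "0 0 0 0;0 0 0 0"}}

```text
clock: 3.65
eef_pos: [582.7, -210.9, 186.4]
tcp_rot: [-3.142, -0.0, 2.095]
contact_force: [-0.8, 0.6, 0.7]
opening: 1.002
```

```bash
cat > cast.py <<'E'
from h import *
import sys
n=sys.argv[1]
s=r.sense(); print({k:np.round(s[k],3) for k in ["clock","eef_pos","tcp_rot","contact_force"]})
C=cam("wrist"); I,D=r.grab_frame("wrist"); cv2.imwrite(f"pics/{n}.png",I); np.savez(n+".npz",D=D,K=C[0],R=C[1],o=C[2])
W=cloud(C,D); z=W[...,2]; p0=None
for l in ["cast_center","cast_front"]:
    for k in r.pinpoint("wrist",l)[:2]:
        v,u=k["at"][0]*480,k["at"][1]*640; p=onz(C,u,v,30); print(l,round(k["conf"],2),round(u),round(v),p.round(1))
c0=np.array([600,-240.]); ok=(D>0)&(z<80)
print("table",np.median(z[ok&(z<8)]))
for it in range(4):
    m=ok&(np.hypot(W[...,0]-c0[0],W[...,1]-c0[1])<45)&(z>38)&(z<66); c0=W[m][:,:2].mean(0)
top=ok&(np.hypot(W[...,0]-c0[0],W[...,1]-c0[1])<45)&(z>41)
P=W[top][:,:2].astype(np.float32); h=cv2.convexHull(P)[:,0]
def sup(t): return (h@np.array([np.cos(t),np.sin(t)])).max()
best=min(np.deg2rad(np.arange(0,60,.1)),key=lambda t:sum(sup(t+k*np.pi/3) for k in range(6)))
wd=[sup(best+k*np.pi/3)+sup(best+k*np.pi/3+np.pi) for k in range(3)]; print("flat yaw mod60",np.rad2deg(best),"widths",np.round(wd,1))
A=np.array([[np.cos(best+k*np.pi/3),np.sin(best+k*np.pi/3)] for k in range(6)]); b=np.array([sup(best+k*np.pi/3) for k in range(6)])
x=np.linalg.lstsq(np.c_[A,np.ones(6)],b,rcond=None)[0]; print("centre",x)
t=top&(z>52); q=W[t][:,:2].mean(0)-x[:2]; print("teeth dir",np.rad2deg(np.arctan2(q[1],q[0])),q, "z top base",np.median(z[top&(z<50)]), "zmax",np.percentile(z[top],99))
E
python3 cast.py w2
```

```text
{'clock': np.float64(3.65), 'eef_pos': array([ 582.655, -210.932,  186.389]), 'tcp_rot': array([-3.142, -0.   ,  2.095]), 'contact_force': array([-0.784,  0.617,  0.717])}
cast_center 0.77 314 254 [ 592.9 -241.    30. ]
cast_front 0.61 332 281 [ 619.6 -255.5   30. ]
table -0.24224380401625467
flat yaw mod60 31.700000000000006 widths [57.8 58.6 56.7]
centre [ 593.73607628 -238.31959083   28.84547037]
teeth dir 3.1220873346265097 [1.4524255  0.07922211] z top base 46.48831260031292 zmax 60.73413830780836
```

View pics/w2.png

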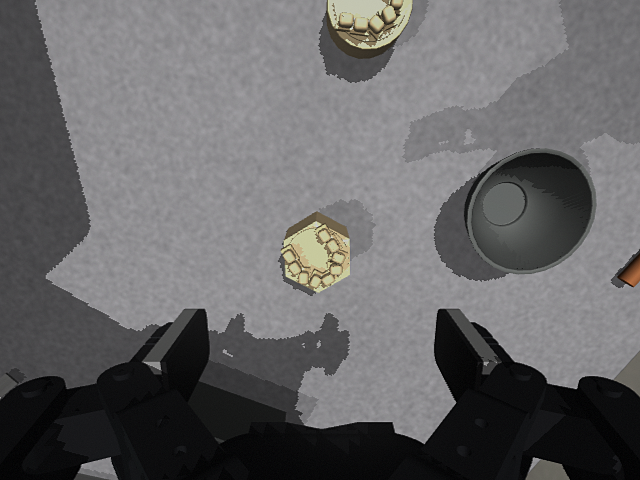

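The cast is at (316,258), with the teeth apex towards the lower right (331,276) and the opening upper left. Front yaw is about -28.3°, and the network front point agrees (-28.5°). I'll go straight above and lower for a sharper measurement.

Call:
{"op": "apply_moves", "data": {"rows": "-0.01 -0.0015 0.025 0;-0.01 -0.0015 0.025 0;-0.01 -0.0015 0.025 0;0 0 0 -1.7;0 0 0 0;0 0 0 0"}}

```text
clock: 4.4
eef_pos: [594.4, -239.4, 112.8]
tcp_rot: [3.14, 0.002, 2.12]
contact_force: [-0.5, 0.0, -0.5]
opening: 0.998
```

```bash
python3 cast.py w3; python3 - <<'E'
from h import *
Z=np.load("w3.npz"); C=(Z["K"],Z["R"],Z["o"]); W=cloud(C,Z["D"]); z=W[...,2]
m=(np.hypot(W[...,0]-593.5,W[...,1]+239)<45)&(z>43)&(z<63); 
for zl in (42,43,44): 
  mm=(np.hypot(W[...,0]-593.5,W[...,1]+239)<45)&(z>zl)&(z<63)
  print(zl,mm.sum())
n,l,st,ce=cv2.connectedComponentsWithStats(m.astype(np.uint8)); k=1+np.argmax(st[1:,4]); m=l==k
cs=max(cv2.findContours(m.astype(np.uint8),0,1)[0],key=len)[:,0]
e=np.array([onz(C,u,v,45)[:2] for u,v in cs])
from scipy.optimize import least_squares
def res(p,fr=True):
    q=e-p[:2]; a=np.arctan2(q[:,1],q[:,0])-p[2]; kk=np.round(a/(np.pi/3))*np.pi/3+p[2]
    return q[:,0]*np.cos(kk)+q[:,1]*np.sin(kk)-p[3]
o=least_squares(res,[593.5,-239,np.deg2rad(31.7),28],loss="soft_l1"); print(o.x[:2],np.rad2deg(o.x[2]),o.x[3],np.std(o.fun))
I=cv2.imread("pics/w3.png"); cv2.imwrite("pics/w3c.png",I)
E
```

```text
{'clock': np.float64(4.4), 'eef_pos': array([ 594.355, -239.36 ,  112.845]), 'tcp_rot': array([3.14e+00, 2.00e-03, 2.12e+00]), 'contact_force': array([-0.469,  0.029, -0.494])}
cast_center 0.92 320 242 [ 593.9 -239.7   30. ]
cast_front 0.64 338 274 [ 616.7 -253.1   30. ]
table -0.24794898021013978
flat yaw mod60 31.3 widths [58.4 58.6 56.7]
centre [ 593.76062432 -238.42841914   28.95888281]
teeth dir 3.9841861676634376 [1.46871333 0.1022951 ] z top base 46.471630647442026 zmax 60.5594538338584
42 6231
43 6210
44 6060
[ 594.14470479 -238.45223147] 31.849395287827853 27.834515428357676 0.534221098390315
```

View pics/w3.png

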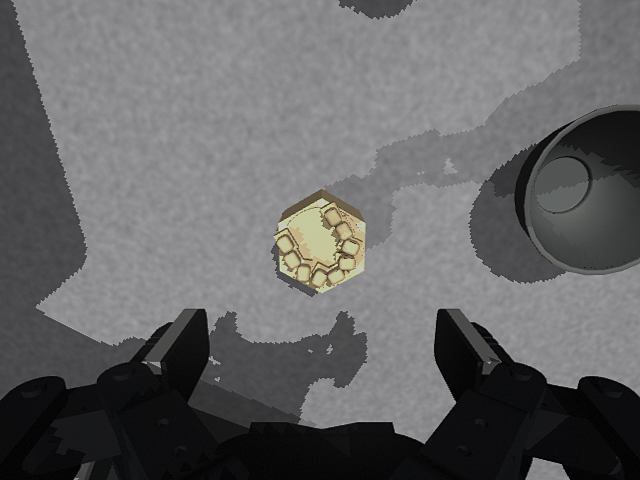

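The cast contour fits a hexagon with apothem 27.8 mm (centre 594.1, -238.45, front yaw -28.15°), with the apex at the lower right as before. Now I'll descend and grip the 60°/-120° flats.

Call:
{"op": "apply_moves", "data": {"rows": "0.0009 0.0003 0.0194 0;0 0 0.0194 0;0 0 0.0194 0;0 0 0.0194 0;0 0 0.0194 0;0 0 0 0;0 0 0 0"}}

```text
clock: 5.25
eef_pos: [593.6, -238.5, 14.9]
tcp_rot: [3.141, 0.0, 2.119]
contact_force: [-0.3, 0.2, -0.0]
opening: 0.998
```

Call:
{"op": "apply_moves", "data": {"rows": "0 0 0 0;0 0 0 0;0 0 0 0;0 0 0 0;0 0 0 0;0 0 0 0;0 0 0 0;0 0 0 0;0 0 0 0;0 0 0 0", "jaw": 0.045, "squeeze": 35}}

```text
clock: 6.25
eef_pos: [593.8, -239.1, 16.0]
tcp_rot: [3.141, 0.001, 2.12]
contact_force: [-3.9, -0.7, 10.5]
opening: 0.597
```

Call:
{"op": "apply_moves", "data": {"rows": "0 0 -0.005 0;0 0 -0.01 0;0 0 -0.025 0;0 0 -0.025 0;0 0 -0.025 0;0 0 0 0;0 0 0 0;0 0 0 0"}}

```text
clock: 7.05
eef_pos: [592.3, -238.1, 102.9]
tcp_rot: [-3.14, -0.002, 2.119]
contact_force: [0.2, -0.3, -3.1]
opening: 0.59
```

```bash
python3 - <<'E'
from h import *
s=r.sense(); print({k:np.round(s[k],3) for k in ["clock","eef_pos","tcp_rot","contact_force","opening"]})
C=cam("wrist"); I,D=r.grab_frame("wrist"); cv2.imwrite("pics/w4.png",I); np.savez("w4.npz",D=D,K=C[0],R=C[1],o=C[2])
for l in ["cast_center","cast_front"]: print(l,[(round(k["conf"],2),np.round(np.array(k["at"])*[480,640])) for k in r.pinpoint("wrist",l)[:2]])
E
```

```text
{'clock': np.float64(7.05), 'eef_pos': array([ 592.339, -238.119,  102.888]), 'tcp_rot': array([-3.140e+00, -2.000e-03,  2.119e+00]), 'contact_force': array([ 0.198, -0.284, -3.111]), 'opening': np.float64(0.59)}
cast_center [(0.79, array([292., 326.]))]
cast_front [(0.79, array([343., 352.]))]
```

View pics/w4.png

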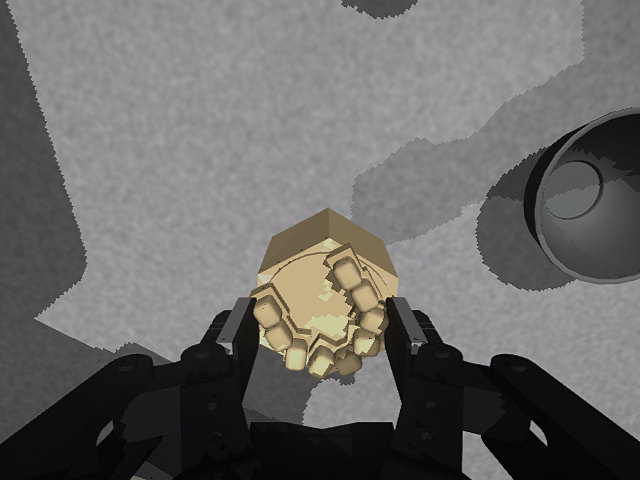

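```bash
cat > held.py <<'E'
from h import *
import sys
from scipy.optimize import least_squares
Z=np.load(sys.argv[1]); T=np.array(r.get_calibration("wrist")["tool_from_camera"],float); C=(Z["K"],T[:3,:3],T[:3,3])
W=cloud(C,Z["D"]); x,y,z=W[...,0],W[...,1],W[...,2]
b=(Z["D"]>0)&(abs(x)<45)&(abs(y)<24)&(z<0)&(z>-60)
hz,he=np.histogram(z[b],bins=np.arange(-60,1,1.)); print("z hist",list(zip(he[:-1].astype(int),hz)))
n=b&(x>0)&(abs(z+30)<8)
f=b&(x>14)&(x<30)&(abs(y)<12); zt=np.median(z[f]); print("zt",zt)
m=b&(x>5)&(z<zt+2)&(z>zt-18)
P=[]
for v0 in np.arange(-22,22,1.):
    s=m&(abs(y-v0)<.5)
    if s.sum(): P.append((v0,x[s].max()))
P=np.array(P); print(P.round(1).tolist())
g=lambda p:P[:,1]-(p[0]+32.33-abs(P[:,0]-p[1])*np.tan(np.pi/6)-0*P[:,0])
o=least_squares(g,[0,0],loss="soft_l1"); print("dx,dy",o.x,"resid",np.std(o.fun))
L=P[P[:,0]<-2];Rr=P[P[:,0]>4]
print("slopes deg",[np.rad2deg(np.arctan(np.polyfit(q[:,0],q[:,1],1)[0])).round(2) for q in (L,Rr)])
E
python3 held.py w4.npz
```

```text
z hist [(np.int64(-60), np.int64(0)), (np.int64(-59), np.int64(0)), (np.int64(-58), np.int64(0)), (np.int64(-57), np.int64(0)), (np.int64(-56), np.int64(0)), (np.int64(-55), np.int64(0)), (np.int64(-54), np.int64(0)), (np.int64(-53), np.int64(0)), (np.int64(-52), np.int64(0)), (np.int64(-51), np.int64(0)), (np.int64(-50), np.int64(0)), (np.int64(-49), np.int64(0)), (np.int64(-48), np.int64(0)), (np.int64(-47), np.int64(3)), (np.int64(-46), np.int64(86)), (np.int64(-45), np.int64(425)), (np.int64(-44), np.int64(770)), (np.int64(-43), np.int64(1060)), (np.int64(-42), np.int64(1256)), (np.int64(-41), np.int64(791)), (np.int64(-40), np.int64(391)), (np.int64(-39), np.int64(298)), (np.int64(-38), np.int64(251)), (np.int64(-37), np.int64(324)), (np.int64(-36), np.int64(406)), (np.int64(-35), np.int64(381)), (np.int64(-34), np.int64(536)), (np.int64(-33), np.int64(684)), (np.int64(-32), np.int64(1532)), (np.int64(-31), np.int64(2124)), (np.int64(-30), np.int64(1714)), (np.int64(-29), np.int64(579)), (np.int64(-28), np.int64(138)), (np.int64(-27), np.int64(137)), (np.int64(-26), np.int64(124
[... 819 characters left out ...]
9.9], [-20.0, 20.2], [-19.0, 21.3], [-18.0, 21.1], [-17.0, 22.5], [-16.0, 22.3], [-15.0, 23.3], [-14.0, 23.6], [-13.0, 24.5], [-12.0, 25.1], [-11.0, 25.6], [-10.0, 25.8], [-9.0, 26.5], [-8.0, 26.9], [-7.0, 27.6], [-6.0, 28.1], [-5.0, 29.0], [-4.0, 29.4], [-3.0, 29.6], [-2.0, 29.9], [-1.0, 31.0], [0.0, 31.5], [1.0, 32.2], [2.0, 32.4], [3.0, 32.7], [4.0, 32.6], [5.0, 32.4], [6.0, 31.6], [7.0, 31.1], [8.0, 30.4], [9.0, 30.4], [10.0, 31.2], [11.0, 31.5], [12.0, 29.8], [13.0, 27.6], [14.0, 26.1], [15.0, 26.1], [16.0, 25.6], [17.0, 24.7], [18.0, 24.1], [19.0, 23.3], [20.0, 22.4], [21.0, 22.8]]
dx,dy [1.01987588 2.84101706] resid 0.6849091919071462
slopes deg [np.float64(29.19), np.float64(-33.97)]
```

The cast is held, with base corners at about (258,275), (398,275) and a rear corner at (330,240). It looks 2–3 mm off the finger centre or slightly turned, so I'll zoom in.

```bash
python3 - <<'E'
from h import *
I=cv2.imread("pics/w4.png")[195:405,190:460]; I=np.clip(I.astype(float)*1.6,0,255).astype(np.uint8); cv2.imwrite("pics/w4z.png",cv2.resize(I,(756,588),interpolation=cv2.INTER_CUBIC))
E
```

```text
(no output)
```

View pics/w4z.png

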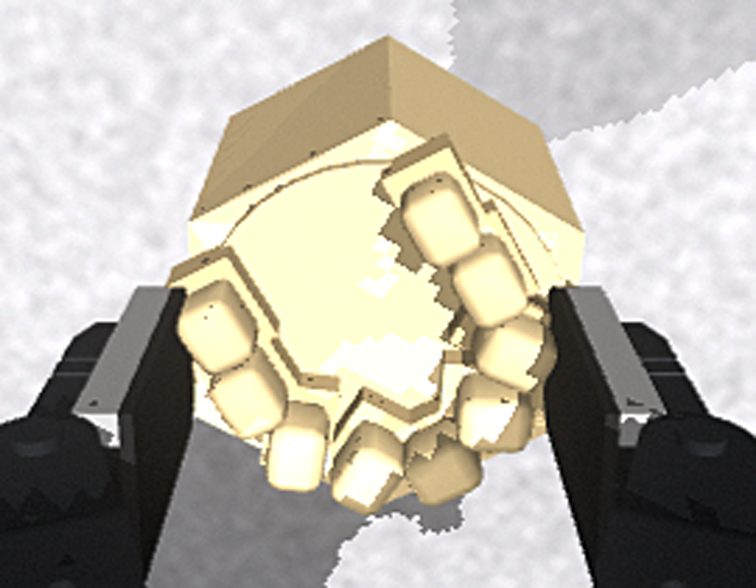

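```bash
cat > pnp.py <<'E'
from h import *
from scipy.spatial.transform import Rotation as Q
c=r.get_calibration("wrist"); K=np.array(c["intrinsics"]).reshape(3,3); T=np.array(c["tool_from_camera"])
# cast corners in "grasp" frame: x along tool x (rear corner), origin underside centre, z down like tool
R=32.33; hx=lambda d:[R*np.cos(np.deg2rad(d)),R*np.sin(np.deg2rad(d))]
def solve(px):
    obj=np.array([hx(-60)+[-45.],hx(0)+[-45.],hx(60)+[-45.],hx(-60)+[0.],hx(0)+[0.],hx(60)+[0.]])
    ok,rv,tv=cv2.solvePnP(obj,px,K,None,flags=cv2.SOLVEPNP_ITERATIVE)
    pr=cv2.projectPoints(obj,rv,tv,K,None)[0][:,0]
    Rm=T[:3,:3]@cv2.Rodrigues(rv)[0]; t=T[:3,:3]@tv.ravel()+T[:3,3]
    print("err",(pr-px).round(1).tolist()); print("xyz underside",t.round(2),"rpy deg",Q.from_matrix(Rm).as_euler("xyz",degrees=True).round(2),"mid",(t+Rm@[0,0,-30]).round(2))
E
python3 - <<'E'
from pnp import *
z=np.array([[190,218],[385,118],[583,230],[232,117],[388,37],[543,128]],float)
px=z/2.8+[190,195]-0.3
solve(px)
g=cv2.cvtColor(cv2.imread("pics/w4.png"),cv2.COLOR_BGR2GRAY)
p2=cv2.cornerSubPix(g,px.astype(np.float32).reshape(-1,1,2),(4,4),(-1,-1),(3,50,.01))[:,0]; print((p2-px).round(1).tolist()); solve(p2.astype(float))
E
```

```text
err [[-0.7, 0.3], [0.8, -0.4], [-0.5, 0.2], [0.5, 0.5], [0.5, -0.3], [-0.6, -0.3]]
xyz underside [ 3.87  3.22 17.74] rpy deg [-1.28  4.    1.14] mid [  1.79   2.51 -12.18]
[[-0.4, 1.3], [1.9, 0.4], [0.2, 1.4], [-0.8, -0.1], [-0.3, -1.2], [-0.0, 0.0]]
err [[-0.4, -0.1], [-0.0, 0.1], [0.4, 0.0], [0.3, 0.1], [0.6, 0.4], [-0.7, -0.5]]
xyz underside [ 4.42  2.83 16.54] rpy deg [-0.59  4.6   1.61] mid [  2.03   2.45 -13.36]
```

```bash
cat > plane.py <<'E'
from h import *
import sys
Z=np.load(sys.argv[1]); T=np.array(r.get_calibration("wrist")["tool_from_camera"],float); W=cloud((Z["K"],T[:3,:3],T[:3,3]),Z["D"])
def pl(poly,name):
    m=np.zeros((480,640),np.uint8); cv2.fillPoly(m,[np.round(np.array(poly,float)/2.8+[190,195]).astype(int)],1)
    P=W[(m>0)&(Z["D"]>0)]; c=np.median(P,0)
    for _ in range(3):
        d=P-P.mean(0); n=np.linalg.svd(d,full_matrices=False)[2][2]; P=P[abs(d@n)<1.5]
    n*=np.sign(n[2]) if abs(n[2])>.5 else 1; print(name,len(P),"c",P.mean(0).round(1),"n",n.round(3))
    return n
pl([(215,215),(375,130),(385,150),(300,165),(235,230)],"rim")
pl([(300,175),(380,180),(385,230),(330,330),(300,330),(240,245)],"palate")
a=pl([(235,125),(380,45),(380,110),(205,205)],"rearL"); b=pl([(400,50),(535,130),(570,210),(470,160),(400,118)],"rearR")
print("vertical edge dir",np.round(np.cross(a,b)/np.linalg.norm(np.cross(a,b)),3),"yaws",[np.rad2deg(np.arctan2(abs(q[0]),q[1]*np.sign(q[0]))).round(1) for q in (a,b)])
E
python3 plane.py w4.npz
```

```text
rim 277 c [ 24.7  -8.5 -29.9] n [ 0.152 -0.041  0.987]
palate 1937 c [ 14.6  -6.7 -31. ] n [0.091 0.01  0.996]
rearL 1372 c [ 27.2 -10.3 -10.2] n [ 0.877 -0.476 -0.07 ]
rearR 1340 c [26.  17.3 -9.6] n [-0.848 -0.526  0.073]
vertical edge dir [-0.082 -0.006 -0.997] yaws [np.float64(118.5), np.float64(58.2)]
```

```bash
cat >> plane.py <<'E'
pl([(185,320),(188,400),(160,540),(140,560),(130,430),(170,330)],"padL"); pl([(552,320),(553,420),(575,500),(600,560),(600,420),(565,320)],"padR")
# pad inner face rows: y histogram of dark points
I=cv2.imread("pics/"+sys.argv[1][:-4]+".png").mean(-1); x,y,z=W[...,0],W[...,1],W[...,2]
for s in (-1,1):
    m=(Z["D"]>0)&(I<45)&(s*y>15)&(s*y<40)&(abs(x)<14)&(z>-60)&(z<0); 
    if m.sum(): print(s,m.sum(),"y",np.percentile(y[m],[2,10,50,90]).round(1),"z",np.percentile(z[m],[2,50,98]).round(1),"x",np.percentile(x[m],[2,98]).round(1))
    m=(Z["D"]>0)&(I>70)&(s*y>24)&(s*y<45)&(x<14)&(x>-14)&(z<-30)
    if m.sum(): print("  cast-like",m.sum(),np.percentile(y[m],[2,50,98]).round(1))
E
python3 plane.py w4.npz | tail -6
```

```text
padL 825 c [ -0.  -25.  -56.5] n [-0.008  1.    -0.002]
padR 919 c [  0.8  25.6 -55.7] n [-0.004 -1.    -0.003]
-1 1224 y [-38.2 -36.8 -25.1 -24.9] z [-59.7 -50.  -35.7] x [-10.7  10.9]
  cast-like 857 [-31.5 -28.6 -24.3]
1 1259 y [25.4 25.5 25.8 37.1] z [-59.6 -49.6 -34.5] x [-10.2  11. ]
  cast-like 851 [24.2 29.2 37.7]
```

```bash
python3 - <<'E'
from h import *
T=np.array(r.get_calibration("wrist")["tool_from_camera"],float)
for n,pts in [("w4.npz",[(177,293),(184,300),(186,350),(190,400),(190,430),(180,470),(130,412),(100,400),(80,410),(150,300),(560,295),(553,400),(555,440),(195,250),(180,270),(160,270),(200,330),(520,350),(575,260)])]:
    Z=np.load(n); W=cloud((Z["K"],T[:3,:3],T[:3,3]),Z["D"])
    for a,b in pts: 
        u,v=round(a/2.8+190-.3),round(b/2.8+195-.3); print((a,b),W[v,u].round(1))
Z=np.load("w3.npz"); W=cloud((Z["K"],T[:3,:3],T[:3,3]),Z["D"])
for u,v in [(204,312),(206,340),(200,380),(180,320),(150,360),(437,312),(455,313),(490,355)]: print("open",(u,v),W[v,u].round(1))
E
```

```text
(177, 293) [ 10.3 -25.8 -36.9]
(184, 300) [  9.4 -24.9 -37.8]
(186, 350) [  69.7    0.3 -171.5]
(190, 400) [ -7.4 -25.  -35. ]
(190, 430) [-10.8 -24.9 -36.8]
(180, 470) [-107.2  -54.5  101.3]
(130, 412) [ 10.5 -25.3 -69.1]
(100, 400) [ 10.7 -29.1 -67. ]
(80, 410) [ 10.8 -30.7 -69. ]
(150, 300) [ 10.7 -28.9 -40.6]
(560, 295) [ 11.   26.  -39.3]
(553, 400) [ -5.   25.7 -39.1]
(555, 440) [ -8.9  25.7 -42.7]
(195, 250) [ 13.2 -24.6 -28.9]
(180, 270) [ 11.1 -26.4 -31. ]
(160, 270) [-44.9 -57.3 103.2]
(200, 330) [  7.6 -21.9 -43.3]
(520, 350) [  5.1  20.  -44. ]
(575, 260) [ 11.6  29.7 -28.9]
open (204, 312) [  8.9 -42.1 -45.3]
open (206, 340) [ -3.1 -42.7 -44.2]
open (200, 380) [-131.9 -104.4  113.5]
open (180, 320) [ 10.3 -47.4 -54.4]
open (150, 360) [ 10.8 -46.7 -79.2]
open (437, 312) [-66.9  94.1 112.3]
open (455, 313) [ 10.7  46.9 -49.7]
open (490, 355) [ 10.4  48.  -75.9]
```

The depth shows the pad tips at tool z ≈ -36 with a gap of 50.6 mm. The visible fingers end about 30 mm short of the reported TCP, so I'm holding the tooth horseshoe rather than the base, and the cast is tilted about 4.7°. I'll set it back down gently and re-grip lower.

Call:
{"op": "apply_moves", "data": {"rows": "0 0 0.025 0;0 0 0.025 0;0 0 0.02 0;0 0 0.008 0;0 0 0.002 0;0 0 0 0;0 0 0 0"}}

```text
clock: 7.9
eef_pos: [594.1, -238.9, 25.2]
tcp_rot: [3.141, 0.001, 2.119]
contact_force: [0.1, -0.2, -2.1]
opening: 0.592
```

Call:
{"op": "apply_moves", "data": {"rows": "0 0 0.001 0;0 0 0.001 0;0 0 0.001 0;0 0 0.001 0;0 0 0.001 0;0 0 0 0;0 0 0 0"}}

```text
clock: 8.6
eef_pos: [593.3, -238.5, 19.2]
tcp_rot: [-3.142, -0.0, 2.119]
contact_force: [0.1, 0.1, -1.9]
opening: 0.594
```

Call:
{"op": "apply_moves", "data": {"rows": "0 0 0.001 0;0 0 0.001 0;0 0 0.0005 0;0 0 0 0;0 0 0 0"}}

```text
clock: 9.1
eef_pos: [592.8, -237.5, 18.0]
tcp_rot: [-3.142, -0.002, 2.119]
contact_force: [-6.3, 6.8, 15.0]
opening: 0.593
```

Call:
{"op": "apply_moves", "data": {"rows": "0 0 0.0005 0;0 0 0.0005 0;0 0 0 0"}}

```text
clock: 9.4
eef_pos: [592.6, -236.9, 17.5]
tcp_rot: [-3.141, -0.003, 2.119]
contact_force: [-8.7, 10.4, 21.5]
opening: 0.593
```

Call:
{"op": "apply_moves", "data": {"rows": "0 0 0 0;0 0 0 0;0 0 0 0", "jaw": 0.05, "squeeze": 20}}

```text
clock: 9.7
eef_pos: [592.6, -237.0, 17.5]
tcp_rot: [-3.141, -0.003, 2.119]
contact_force: [-8.8, 9.4, 20.5]
opening: 0.596
```

Call:
{"op": "apply_moves", "data": {"rows": "0 0 0 0;0 0 0 0;0 0 0 0;0 0 0 0", "jaw": 0.056}}

```text
clock: 10.1
eef_pos: [593.7, -238.8, 15.7]
tcp_rot: [3.141, 0.001, 2.119]
contact_force: [0.6, 1.5, 0.5]
opening: 0.656
```

Call:
{"op": "apply_moves", "data": {"rows": "0 0 0 0;0 0 0 0;0 0 -0.02 0;0 0 -0.03 0;0 0 -0.03 0;0 0 0 0;0 0 0 0;0 0 0 0", "jaw": 0.085}}

```text
clock: 10.9
eef_pos: [592.4, -238.2, 94.6]
tcp_rot: [-3.14, -0.001, 2.119]
contact_force: [0.5, 0.8, -1.1]
opening: 0.997
```

```bash
cat > hexfit.py <<'E'
from h import *
import sys
from scipy.optimize import least_squares
n=sys.argv[1]
s=r.sense(); print({k:np.round(s[k],3) for k in ["clock","eef_pos","tcp_rot","contact_force","opening"]})
C=cam("wrist"); I,D=r.grab_frame("wrist"); cv2.imwrite(f"pics/{n}.png",I); np.savez(n+".npz",D=D,K=C[0],R=C[1],o=C[2])
W=cloud(C,D); z=W[...,2]; c0=np.array(sys.argv[2:4],float); z0=float(sys.argv[4]); y0=float(sys.argv[5])
m=(D>0)&(np.hypot(W[...,0]-c0[0],W[...,1]-c0[1])<45)&(z>z0+43)&(z<z0+64)
nn,l,st,ce=cv2.connectedComponentsWithStats(m.astype(np.uint8)); k=1+np.argmax(st[1:,4]); m=l==k
cs=max(cv2.findContours(m.astype(np.uint8),0,1)[0],key=len)[:,0]
e=np.array([onz(C,u,v,z0+45)[:2] for u,v in cs])
def res(p):
    q=e-p[:2]; a=np.arctan2(q[:,1],q[:,0])-p[2]; kk=np.round(a/(np.pi/3))*np.pi/3+p[2]
    return q[:,0]*np.cos(kk)+q[:,1]*np.sin(kk)-p[3]
o=least_squares(res,[*c0,np.deg2rad(y0),28],loss="soft_l1"); print("centre",o.x[:2],"yaw",np.rad2deg(o.x[2]),"apo",o.x[3],"sd",np.std(o.fun))
psi=s["tcp_rot"][2] if np.size(s["tcp_rot"])==3 else 0
tx=np.array([np.cos(psi),np.sin(psi)]); ty=np.array([np.sin(psi),-np.cos(psi)]); d=o.x[:2]-np.array(s["eef_pos"])[:2]
print("cast minus tcp in tool xy",(d@tx).round(2),(d@ty).round(2),"tool y yaw",np.rad2deg(psi)-90)
for l in ["cast_center","cast_front"]:
    for k in r.pinpoint("wrist",l)[:1]: v,u=k["at"][0]*480,k["at"][1]*640; print(l,round(k["conf"],2),onz(C,u,v,z0+30).round(1))
b=m&(z<z0+48)&(z>z0+43); P=W[b]; A=np.c_[P[:,:2]-o.x[:2],np.ones(len(P))]; print("base plane",np.linalg.lstsq(A,P[:,2],rcond=None)[0].round(3))
E
python3 hexfit.py w5 593 -238 0 31
```

```text
{'clock': np.float64(10.9), 'eef_pos': array([ 592.445, -238.244,   94.574]), 'tcp_rot': array([-3.140e+00, -1.000e-03,  2.119e+00]), 'contact_force': array([ 0.477,  0.812, -1.087]), 'opening': np.float64(0.997)}
centre [ 593.35396539 -233.53688658] yaw 29.798559815492382 apo 27.815008862646856 sd 0.541428853026524
cast minus tcp in tool xy 3.54 3.23 tool y yaw 31.4237004247195
cast_front 0.69 [ 616.4 -249.4   30. ]
base plane [-8.0000e-03 -1.0000e-03  4.6141e+01]
```

The cast is upright again and level (centre 593.35, -233.5, flat yaw 29.8°). Now a re-grip lower, re-centred.

Call:
{"op": "apply_moves", "data": {"rows": "0.0035 0.0032 0 1.6;0 0 0.025 0;0 0 0.025 0;0 0 0.02 0;0 0 0 0;0 0 0 0;0 0 0 0"}}

```text
clock: 11.75
eef_pos: [594.9, -234.2, 26.6]
tcp_rot: [3.141, 0.001, 2.091]
contact_force: [-0.1, 0.1, 0.7]
opening: 0.993
```

```bash
python3 hexfit.py w6 593.35 -233.5 0 29.8
```

```text
{'clock': np.float64(11.75), 'eef_pos': array([ 594.909, -234.17 ,   26.615]), 'tcp_rot': array([3.141e+00, 1.000e-03, 2.091e+00]), 'contact_force': array([-0.114,  0.086,  0.693]), 'opening': np.float64(0.993)}
centre [ 593.30495141 -233.72896418] yaw 29.755357329082845 apo 28.129994618586608 sd 0.7915041356606599
cast minus tcp in tool xy 1.18 -1.17 tool y yaw 29.82234451590203
cast_center 0.82 [ 593.7 -235.5   30. ]
cast_front 0.62 [ 617.3 -248.2   30. ]
base plane [-5.0000e-03 -1.0000e-02  4.6231e+01]
```

Call:
{"op": "apply_moves", "data": {"rows": "0.0012 -0.0012 0.01 0;0 0 0.011 0;0 0 0.011 0;0 0 0.01 0;0 0 0 0;0 0 0 0"}}

```text
clock: 12.5
eef_pos: [592.3, -233.3, -16.9]
tcp_rot: [-3.141, -0.001, 2.091]
contact_force: [-0.9, 0.5, -0.1]
opening: 0.996
```

Call:
{"op": "apply_moves", "data": {"rows": "0 0 0 0;0 0 0 0;0 0 0 0;0 0 0 0;0 0 0 0;0 0 0 0;0 0 0 0;0 0 0 0", "jaw": 0.05, "squeeze": 35}}

```text
clock: 13.3
eef_pos: [593.5, -233.5, -15.5]
tcp_rot: [3.14, 0.001, 2.091]
contact_force: [1.7, 2.9, 6.0]
opening: 0.655
```

The opening is now 55.9 mm, matching the base flats. I'll lift and check.

Call:
{"op": "apply_moves", "data": {"rows": "0 0 -0.004 0;0 0 -0.01 0;0 0 -0.025 0;0 0 -0.025 0;0 0 -0.025 0;0 0 -0.011 0;0 0 0 0;0 0 0 0;0 0 0 0"}}

```text
clock: 14.2
eef_pos: [591.5, -233.1, 82.2]
tcp_rot: [-3.14, -0.002, 2.091]
contact_force: [-0.9, -0.0, -3.5]
opening: 0.656
```

```bash
cat > heldfit.py <<'E'
# prism pose in tool frame from depth: two rear side faces + rim, held
from h import *
import sys
n=sys.argv[1]; s=r.sense(); print({k:np.round(s[k],3) for k in ["clock","eef_pos","tcp_rot","contact_force","opening"]})
Cw=cam("wrist"); I,D=r.grab_frame("wrist"); cv2.imwrite(f"pics/{n}.png",I); np.savez(n+".npz",D=D,K=Cw[0],R=Cw[1],o=Cw[2])
T=np.array(r.get_calibration("wrist")["tool_from_camera"],float); W=cloud((Cw[0],T[:3,:3],T[:3,3]),D); x,y,z=W[...,0],W[...,1],W[...,2]
zt=float(sys.argv[2]) # base top tool z guess
def pl(m):
    P=W[m]
    for _ in range(4):
        c=P.mean(0); q=np.linalg.svd(P-c,full_matrices=False)[2][2]; P=P[abs((P-c)@q)<1.0]
    return c,q,len(P)
ok=(D>0)&(np.hypot(x,y)<42)
S=[]
for sg in (-1,1):
    m=ok&(z>zt+4)&(z<zt+44)&(x>15)&(sg*y>3)&(sg*y<25)
    c,q,k=pl(m); q=q*np.sign(q[0]); S.append((c,q)); print("side",sg,k,c.round(1),q.round(3),"yaw",np.rad2deg(np.arctan2(q[1],q[0])).round(2))
e=np.cross(S[0][1],S[1][1]); e/=np.linalg.norm(e)*np.sign(e[2]); print("cast down axis",e.round(4))
m=ok&(abs(z-zt)<2.5)&(x>20)&(y<2); c,q,k=pl(m); print("rim",k,c.round(2),(q*np.sign(q[2])).round(3))
# centre at mid height zt+15: |.|=28 from both planes
h=zt+15; A=[];b=[]
for c,q in S: A.append(q[:2]); b.append(q@c-q[2]*h-28)
print("centre tool xy at mid",np.linalg.solve(A,b).round(2))
E
python3 heldfit.py w7 -59; cd .
```

```text
{'clock': np.float64(14.2), 'eef_pos': array([ 591.513, -233.088,   82.197]), 'tcp_rot': array([-3.140e+00, -2.000e-03,  2.091e+00]), 'contact_force': array([-0.891, -0.027, -3.459]), 'opening': np.float64(0.656)}
side -1 1717 [ 23.6 -13.9 -37.8] [ 0.873 -0.488 -0.004] yaw -29.2
side 1 1652 [ 24.2  13.9 -37.7] [0.859 0.512 0.   ] yaw 30.77
cast down axis [ 0.0022 -0.0044  1.    ]
rim 578 [ 25.84  -6.43 -60.12] [-0.386  0.172  0.906]
centre tool xy at mid [-0.48  0.58]
```

View pics/w7.png

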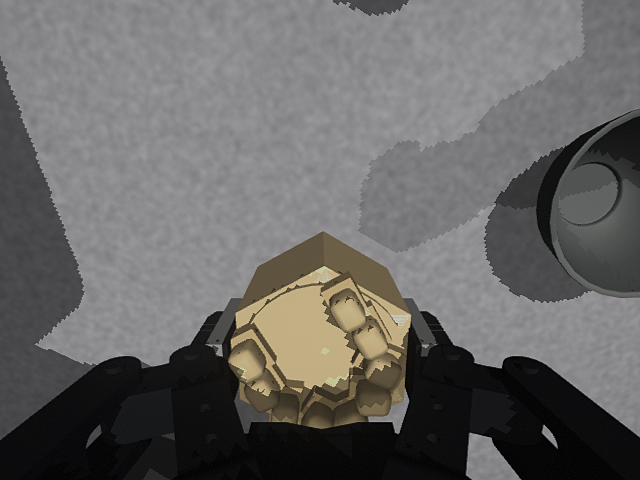

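The base is now gripped properly at mid-image: rear corner (323,266), pads on the flats, cast vertical within 0.3° and within about 0.7 mm of the tool axis. Carrying it to above the vise.

Call:
{"op": "apply_moves", "data": {"rows": "0.015 0.009 0 0;0.03 0.018 0 0;0.036 0.0216 0 0;0.036 0.0216 0 0;0.036 0.0216 0 0;0.036 0.0216 0 0;0.036 0.0216 0 0;0.036 0.0216 0 0;0.036 0.0216 0 0;0.034 0.0204 0 0;0.026 0.0155 0 0;0.013 0.0075 0 0"}}

```text
clock: 15.45
eef_pos: [599.9, 201.0, 83.0]
tcp_rot: [-3.141, -0.001, 2.094]
contact_force: [0.8, -1.2, -3.2]
opening: 0.655
```

Call:
{"op": "apply_moves", "data": {"rows": "0 0 0 -5;0 0 0 -5;0 0 0 -5;0 0 0 -4.7;0 0 0.01 0;0 0 0.01 0;0 0 0.005 0;0 0 0 0;0 0 0 0;0 0 0 0"}}

```text
clock: 16.45
eef_pos: [601.1, 197.8, 58.9]
tcp_rot: [3.141, 0.0, 2.435]
contact_force: [0.7, 1.1, -3.9]
opening: 0.657
```

```bash
python3 heldfit.py w8 -60; cat > bedfit.py <<'E'
from h import *
import sys
Z=np.load(sys.argv[1]); W=cloud((Z["K"],Z["R"],Z["o"]),Z["D"]); x,y,z=W[...,0],W[...,1],W[...,2]; yaw=np.deg2rad(-10.6)
from scipy.spatial.transform import Rotation
ok=(Z["D"]>0); c=np.array([591.17,199.92]); ax=np.array([np.cos(yaw),np.sin(yaw)]); ay=np.array([-ax[1],ax[0]])
a=(W[...,:2]-c)@ax; b=(W[...,:2]-c)@ay
s=ok&(abs(z-20)<4)&(abs(a)<110)&(abs(b)<70); print("bed px",s.sum())
def edge(sel,u,v,hi,name):  # max/min of u per v-bin
    P=[(k,(u[q].max() if hi else u[q].min())) for k in np.arange(-90,90,4.) for q in [sel&(abs(v-k)<2)] if q.sum()>8]
    if len(P)<4: return print(name,"few",len(P))
    P=np.array(P); m=np.median(P[:,1]); P=P[abs(P[:,1]-m)<4]; f=np.polyfit(P[:,0],P[:,1],1); print(name,len(P),"median",np.median(P[:,1]).round(2),"slope deg",np.rad2deg(f[0]).round(2))
edge(s,b,a,True,"left +45");edge(s,b,a,False,"right -45");edge(s,a,b,False,"back -90");edge(s,a,b,True,"front 90")
for n,q in [("slid top",ok&(z>31.5)&(z<36)&(a>-45)&(a<-8)&(abs(b)<22)),("fixed top",ok&(z>31.5)&(z<36)&(a>35)&(a<62)&(abs(b)<22)),("handle",ok&(z>72)&(z<78)&(a<-45)&(a>-85)&(abs(b)<15))]:
    if q.sum()>10: print(n,q.sum(),"a",np.percentile(a[q],[2,50,98]).round(1),"b",np.percentile(b[q],[2,50,98]).round(1))
    else: print(n,q.sum())
E
python3 bedfit.py w8.npz
```

```text
{'clock': np.float64(16.45), 'eef_pos': array([601.073, 197.784,  58.891]), 'tcp_rot': array([3.141, 0.   , 2.435]), 'contact_force': array([ 0.697,  1.083, -3.888]), 'opening': np.float64(0.657)}
side -1 1775 [ 23.6 -13.9 -38.7] [ 0.873 -0.488 -0.005] yaw -29.22
side 1 1688 [ 24.   13.9 -38.5] [0.859 0.512 0.   ] yaw 30.82
cast down axis [ 0.0026 -0.0052  1.    ]
rim 972 [ 24.84  -6.07 -60.87] [-0.336  0.133  0.933]
centre tool xy at mid [-0.54  0.46]
bed px 19805
left +45 45 median 44.98 slope deg -0.07
right -45 24 median -44.45 slope deg -0.32
back -90 23 median -89.75 slope deg -0.06
front 90 15 median -5.68 slope deg -3.29
slid top 1930 a [-41.4 -27.3 -20. ] b [-16.7   0.9  17.4]
fixed top 0
handle 2342 a [-74.8 -65.4 -55.8] b [-8.9  0.7 10. ]
```

View pics/w8.png

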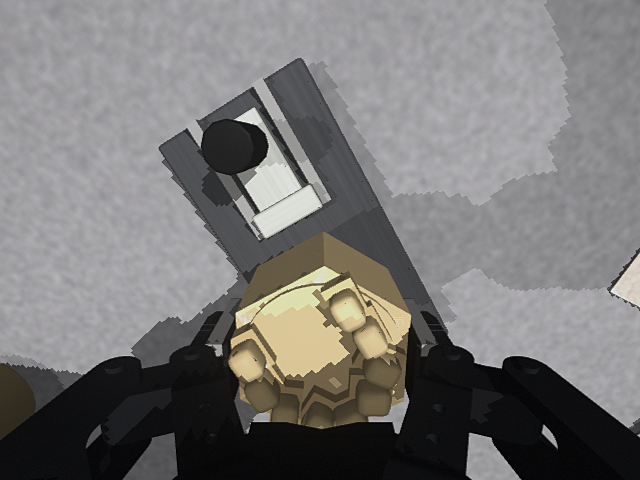

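The held cast sits over the bed: sliding jaw (290,210), handle (233,147), and fixed jaw hidden. In vise axes the cast is at a=10.8 (target 11.5), b=-0.15, with a yaw error of about 0.5°. I'll correct that and lower.

Call:
{"op": "apply_moves", "data": {"rows": "-0.0005 0.0003 0.01 -0.4;0 0 0.012 0;0 0 0.01 0;0 0 0.008 0;0 0 0.005 0;0 0 0 0;0 0 0 0"}}

```text
clock: 17.2
eef_pos: [601.5, 197.7, 13.7]
tcp_rot: [3.142, -0.0, 2.442]
contact_force: [0.1, 0.3, -2.6]
opening: 0.656
```

```bash
python3 heldfit.py w9 -60; python3 bedfit.py w9.npz
```

```text
{'clock': np.float64(17.2), 'eef_pos': array([601.498, 197.722,  13.672]), 'tcp_rot': array([ 3.142, -0.   ,  2.442]), 'contact_force': array([ 0.107,  0.317, -2.581]), 'opening': np.float64(0.656)}
side -1 729 [ 27.  -13.7 -34.3] [ 0.796 -0.555 -0.242] yaw -34.91
side 1 1689 [ 24.   13.9 -38.6] [ 0.859  0.512 -0.   ] yaw 30.8
cast down axis [ 0.1353 -0.2268  0.9645]
rim 972 [ 24.75  -6.01 -60.87] [-0.325  0.122  0.938]
centre tool xy at mid [-1.04  1.3 ]
bed px 25326
left +45 40 median 45.08 slope deg -0.07
right -45 22 median -44.4 slope deg 0.05
back -90 23 median -89.75 slope deg 0.01
front 90 7 median -6.7 slope deg -0.43
slid top 3342 a [-41.5 -26.8 -16.7] b [-16.4   1.1  17.9]
fixed top 0
handle 4639 a [-74.7 -65.4 -55.8] b [-8.8  1.  10.2]
```

Call:
{"op": "apply_moves", "data": {"rows": "0 0 0.002 0;0 0 0.002 0;0 0 0.002 0;0 0 0.001 0;0 0 0 0;0 0 0 0"}}

```text
clock: 17.85
eef_pos: [601.4, 197.7, 6.7]
tcp_rot: [-3.142, -0.0, 2.442]
contact_force: [-0.3, -0.3, -2.9]
opening: 0.658
```

Call:
{"op": "apply_moves", "data": {"rows": "0 0 0.0005 0;0 0 0.0005 0;0 0 0.0005 0;0 0 0 0"}}

```text
clock: 18.25
eef_pos: [601.3, 197.6, 5.1]
tcp_rot: [-3.142, -0.0, 2.442]
contact_force: [0.4, -0.3, -3.2]
opening: 0.656
```

Call:
{"op": "apply_moves", "data": {"rows": "0 0 0.0004 0;0 0 0.0004 0;0 0 0.0002 0;0 0 0 0"}}

```text
clock: 18.65
eef_pos: [601.4, 197.7, 4.6]
tcp_rot: [3.141, 0.0, 2.442]
contact_force: [-2.5, -0.1, 4.4]
opening: 0.655
```

Contact with the bed, gently (about 7 N). Releasing in small steps, then rising.

Call:
{"op": "apply_moves", "data": {"rows": "0 0 0 0;0 0 0 0;0 0 0 0", "jaw": 0.057, "squeeze": 20}}

```text
clock: 18.95
eef_pos: [601.5, 197.8, 4.3]
tcp_rot: [3.141, 0.0, 2.442]
contact_force: [-2.1, 0.1, 2.9]
opening: 0.665
```

Call:
{"op": "apply_moves", "data": {"rows": "0 0 0 0;0 0 0 0;0 0 0 0;0 0 0 0;0 0 0 0;0 0 0 0", "jaw": 0.08}}

```text
clock: 19.55
eef_pos: [601.4, 197.7, 4.2]
tcp_rot: [3.142, 0.0, 2.442]
contact_force: [0.8, -0.1, -0.6]
opening: 0.937
```

Call:
{"op": "apply_moves", "data": {"rows": "0 0 -0.01 0;0 0 -0.02 0;0 0 -0.03 0;0 0 -0.04 0;0 0 -0.04 0;0.02 0 0 0;0.02 0 0 0;0 0 0 0;0 0 0 0;0 0 0 0"}}

```text
clock: 20.55
eef_pos: [570.3, 223.3, 143.3]
tcp_rot: [-3.14, -0.0, 2.443]
contact_force: [-0.1, 1.1, 1.0]
opening: 0.935
```

```bash
python3 hexfit.py w10 602 197.7 20 49; python3 bedfit.py w10.npz
```

```text
{'clock': np.float64(20.55), 'eef_pos': array([570.323, 223.288, 143.263]), 'tcp_rot': array([-3.14 , -0.   ,  2.443]), 'contact_force': array([-0.085,  1.094,  1.015]), 'opening': np.float64(0.935)}
centre [601.95378648 198.17386325] yaw 49.14142317315183 apo 27.935933912686068 sd 0.5889988787780819
cast minus tcp in tool xy -40.37 1.13 tool y yaw 49.95057183236932
cast_center 0.64 [602.4 196.8  50. ]
cast_front 0.79 [630.8 192.8  50. ]
base plane [-4.0000e-03 -6.0000e-03  6.6151e+01]
bed px 10224
left +45 45 median 45.08 slope deg -0.05
right -45 43 median -44.5 slope deg -0.05
back -90 23 median -89.75 slope deg -0.17
front 90 17 median 65.65 slope deg -0.17
slid top 957 a [-42.4 -26.8 -15.7] b [-16.4   0.7  18.1]
fixed top 228 a [47.2 56.3 58.6] b [-16.4   7.1  17.9]
handle 870 a [-75.  -65.8 -56.2] b [-8.9  0.8 10.2]
```

View pics/w10.png

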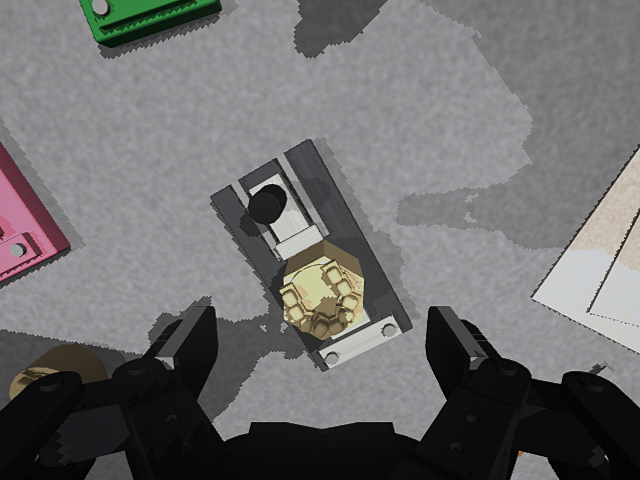

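The cast stands level on the bed between the jaws at (323,290), teeth facing the fixed jaw: a=10.9, b=+0.3 mm, yaw error about 0.2°. Now I'll shut the fingers and go behind the handle, turned square to the slide.

Call:
{"op": "apply_moves", "data": {"rows": "0.0188 -0.0177 0 0;0.0188 -0.0177 0 0;0.0188 -0.0177 0 0;0 0 0 -7.35;0 0 0 -7.35;0 0 0 -7.35;0 0 0 -7.35;0 0 0 0;0 0 0 0;0 0 0 0", "jaw": 0}}

```text
clock: 21.7
eef_pos: [493.5, 219.0, 144.1]
tcp_rot: [-3.141, -0.0, 2.952]
contact_force: [0.4, -0.4, -0.1]
opening: -0.002
```

```bash
cat > hl.py <<'E'
from h import *
import sys
n=sys.argv[1]; s=r.sense(); print({k:np.round(s[k],3) for k in ["clock","eef_pos","tcp_rot","contact_force","opening"]})
C=cam("wrist"); I,D=r.grab_frame("wrist"); cv2.imwrite(f"pics/{n}.png",I); np.savez(n+".npz",D=D,K=C[0],R=C[1],o=C[2])
T=np.array(r.get_calibration("wrist")["tool_from_camera"],float); W=cloud((C[0],T[:3,:3],T[:3,3]),D)
m=(D>0)&(abs(W[...,0])<16)&(abs(W[...,1])<20)&(W[...,2]<-5)&(W[...,2]>-70); P=W[m]
if len(P): print("finger",len(P),"x",np.percentile(P[:,0],[1,99]).round(1),"y",np.percentile(P[:,1],[1,99]).round(1),"z",np.percentile(P[:,2],[1,99]).round(1))
c=np.array([591.17,199.92]); y=np.deg2rad(-10.65); d=np.array(s["eef_pos"])[:2]-c; print("tcp a,b",(d@[np.cos(y),np.sin(y)]).round(1),(d@[-np.sin(y),np.cos(y)]).round(1))
E
python3 hl.py w11; python3 bedfit.py w11.npz
```

```text
{'clock': np.float64(21.7), 'eef_pos': array([493.476, 218.964, 144.063]), 'tcp_rot': array([-3.141, -0.   ,  2.952]), 'contact_force': array([ 0.366, -0.45 , -0.057]), 'opening': np.float64(-0.002)}
finger 3649 x [-9.9 11.7] y [-13.2  13.3] z [-69.5 -33.4]
tcp a,b -99.5 0.7
bed px 5632
left +45 25 median 44.77 slope deg -0.08
right -45 25 median -44.41 slope deg -0.06
back -90 24 median -90.29 slope deg -0.23
front 90 6 median -33.17 slope deg 0.82
slid top 0
fixed top 0
handle 345 a [-76.1 -71.2 -67.1] b [-9.2  0.3  9.8]
```

Call:
{"op": "apply_moves", "data": {"rows": "0 0 0.03 0;0 0 0.03 0;0 0 0.03 0;0 0 0.024 0;0 0 0.014 0;0 0 0.006 0;0 0 0 0;0 0 0 0"}}

```text
clock: 22.55
eef_pos: [494.1, 219.4, 11.0]
tcp_rot: [3.141, 0.001, 2.955]
contact_force: [0.1, 0.6, 0.2]
opening: -0.003
```

Call:
{"op": "apply_moves", "data": {"rows": "-0.003 0 0 0;-0.003 0 0 0;-0.002 0 0 0;-0.002 0 0 0;-0.001 0 0 0;-0.001 0 0 0;0 0 0 0"}}

```text
clock: 23.25
eef_pos: [505.0, 216.8, 10.1]
tcp_rot: [-3.141, -0.0, 2.955]
contact_force: [-2.0, 0.4, 0.3]
opening: -0.004
```

Call:
{"op": "apply_moves", "data": {"rows": "-0.0006 0 0 0;-0.0006 0 0 0;-0.0006 0 0 0;-0.0006 0 0 0;-0.0006 0 0 0;-0.0006 0 0 0;-0.0006 0 0 0;0 0 0 0"}}

```text
clock: 24.05
eef_pos: [508.8, 216.0, 10.1]
tcp_rot: [-3.141, -0.001, 2.955]
contact_force: [-6.4, 2.3, 3.8]
opening: 0.001
```

Call:
{"op": "apply_moves", "data": {"rows": "-0.0004 0 0 0;-0.0004 0 0 0;-0.0004 0 0 0;-0.0004 0 0 0;0 0 0 0"}}

```text
clock: 24.55
eef_pos: [510.4, 215.8, 10.1]
tcp_rot: [-3.141, -0.001, 2.955]
contact_force: [-5.4, 1.8, 3.5]
opening: -0.004
```

Call:
{"op": "apply_moves", "data": {"rows": "-0.0004 0 0 0;-0.0004 0 0 0;-0.0003 0 0 0;-0.0003 0 0 0;0 0 0 0"}}

```text
clock: 25.05
eef_pos: [511.6, 215.5, 10.1]
tcp_rot: [-3.141, -0.001, 2.955]
contact_force: [-5.9, 2.6, 4.3]
opening: -0.001
```

Call:
{"op": "apply_moves", "data": {"rows": "-0.0003 0 0 0;-0.0003 0 0 0;0 0 0 0"}}

```text
clock: 25.35
eef_pos: [511.5, 215.5, 10.1]
tcp_rot: [-3.141, -0.002, 2.955]
contact_force: [-8.9, 3.7, 5.8]
opening: 0.0
```

Call:
{"op": "apply_moves", "data": {"rows": "-0.0004 0 0 0;-0.0004 0 0 0;0 0 0 0;0 0 0 0"}}

```text
clock: 25.75
eef_pos: [511.5, 215.4, 10.1]
tcp_rot: [-3.141, -0.004, 2.955]
contact_force: [-10.9, 5.2, 7.7]
opening: -0.002
```

Call:
{"op": "apply_moves", "data": {"rows": "-0.0003 0 0 0;-0.0003 0 0 0;0 0 0 0;0 0 0 0"}}

```text
clock: 26.15
eef_pos: [511.5, 215.4, 10.0]
tcp_rot: [-3.14, -0.005, 2.955]
contact_force: [-14.8, 6.1, 9.9]
opening: -0.0
```

A firm stop at about 16 N. Backing off straight, then up, and checking.

Call:
{"op": "apply_moves", "data": {"rows": "0.002 0 0 0;0.006 0 0 0;0.012 0 0 0;0 0 -0.02 0;0 0 -0.03 0;0 0 -0.04 0;0 0 -0.04 0;0 0 -0.03 0;0 0 0 0;0 0 0 0"}}

```text
clock: 27.15
eef_pos: [494.6, 219.0, 170.6]
tcp_rot: [3.141, 0.002, 2.955]
contact_force: [-0.0, 0.2, -0.3]
opening: -0.0
```

Call:
{"op": "apply_moves", "data": {"rows": "-0.025 0 0 0;-0.025 0 0 0;-0.02 0 0 0;0 0 0 0;0 0 0 0;0 0 0 0", "jaw": 0.08}}

```text
clock: 27.75
eef_pos: [561.8, 205.8, 169.1]
tcp_rot: [-3.141, -0.002, 2.955]
contact_force: [0.6, 0.1, 0.2]
opening: 0.936
```

```bash
python3 hexfit.py w12 606 197.1 20 49.4; python3 bedfit.py w12.npz; python3 hl.py w12b|tail -1; python3 v2.py w12.npz | tail -8; python3 - <<'E'
import numpy as np
c=np.array([591.17,199.92]);y=np.deg2rad(-10.65);ax=np.array([np.cos(y),np.sin(y)]);print("seat",c+15*ax)
E
```

```text
{'clock': np.float64(27.75), 'eef_pos': array([561.842, 205.817, 169.087]), 'tcp_rot': array([-3.141e+00, -2.000e-03,  2.955e+00]), 'contact_force': array([0.58 , 0.126, 0.203]), 'opening': np.float64(0.936)}
centre [605.50780421 197.58189482] yaw 49.204599068803375 apo 27.865907966022323 sd 0.4735306544233351
cast minus tcp in tool xy -44.44 -0.01 tool y yaw 79.33415600309644
cast_center 0.59 [605.5 196.9  50. ]
cast_front 0.86 [632.4 191.1  50. ]
base plane [-3.0000e-03  1.0000e-03  6.6052e+01]
bed px 9600
left +45 45 median 44.72 slope deg -0.1
right -45 45 median -44.39 slope deg -0.04
back -90 23 median -89.73 slope deg 0.03
front 90 15 median 65.37 slope deg -0.18
slid top 818 a [-38.4 -20.9 -12.9] b [-16.9   0.7  17.3]
fixed top 0
handle 727 a [-68.6 -59.4 -49.6] b [-9.2 -0.   9.7]
tcp a,b -29.2 0.8
rect all ((590.866943359375, 200.1636962890625), (90.16937255859375, 179.28211975097656), 79.29996490478516)
yaw -10.700035095214822
16 24 9600 a [-88.7 -33.2  83.9] y [-44.4  -0.5  44.3] z 19.6
24 29 2671 a [-88.8  65.1  84.3] y [-33.8  -0.2  33.5] z 26.6
29 39 2051 a [-72.6 -25.8
[... 395 characters left out ...]
ercentile(y[q],[1,99]).round(1))
            ~~~~~~~~~~~~~^^^^^^^^^^^^^^^^^^^^^^^^^^^
    return _quantile_unchecked(
        a, q, axis, out, overwrite_input, method, keepdims, weights)
    return _ureduce(a,
                    func=_quantile_ureduce_func,
    ...<5 lines>...
                    overwrite_input=overwrite_input,
                    method=method)
    r = func(a, **kwargs)
    result = _quantile(arr,
                       quantiles=q,
    ...<2 lines>...
                       out=out,
                       weights=wgt)
    slices_having_nans = np.isnan(arr[-1, ...])
                                  ~~~^^^^^^^^^
IndexError: index -1 is out of bounds for axis 0 with size 0
```

View pics/w12.png

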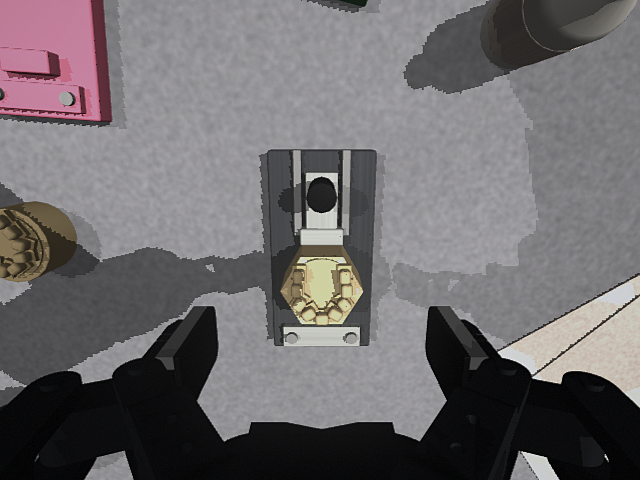

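The cast is at (322,288), square between both jaws, with its teeth towards the fixed jaw. Its fitted centre is within 0.6 mm of the seat and it is level. Handing in.

```bash
python3 -c "
from rig import r
print(r.sense()['clock'], r.sign_off())"
```

```text
the job is handed in; nothing more can be done
27.95 None
```

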